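Set the ratchet guide of a carton gauge and load the carton

TASK

Set the carton gauge by its large black six-sided knob: turn it clockwise, click by click, until the pointer of the sliding guide stands at the tall mark and the pawl has caught there, without turning the small knob on top of it or pushing the guide itself. Then set the free-standing tall carton down gently in the gauge, flat on the plate between the fixed fence and the guide with its long side along them, and let go. Leave the other things on the table where they are.

Things in the scene. Friction and masses are not known exactly. Their poses are not given: they have to be found in the camera images.
- jig: The carton gauge: a grey plate 240 x 330 x 12 mm fixed to the table. Origin at table height; 'gauge x, y' below mean this frame. The plate spans x -105 to +135, y -155 to +175 mm. Near its -y end stands the fixed fence, an aluminium bar along x (-80 to +80 mm), inner face at gauge y -135 mm, 12 mm thick, top 36 mm above the table. The bay lies between fence and guide.
- knob_axis (a point): Fixed point on the vertical knob axis (gauge x 0, y +100 mm), 58 mm above the table, at mid-height of the large black six-sided knob: where to grip. That knob is 56 mm across flats, each flat 32 mm wide, from 40 to 74 mm above the table; the toothed wheel under it has radius 44 mm, top 27 mm above the table.
- ratchet (a joint): Angle q (rad) of the large knob and its 12-tooth wheel, clockwise from above, 0 to 3.35. The pawl catches every 0.5236, at 0, 0.52 ... 3.14; a spring (0.15 to 0.32 N m) turns it back to the last tooth passed, so turn about 0.1 past, ease back, let go. From above, its flats face -q + 60 deg x 0..5 from gauge x. It starts caught at 0 or 0.52.
- pawl (a joint): Swing (rad) of the sprung pawl: near 0 when it lies in a tooth gap, about 0.18 on a tooth's crest, more when lifted by hand.
- pawl_tip (a point): Top of the pawl's nose, a 6 mm pin 28 mm above the table that lies against the toothed wheel on its +y side.
- pawl_tail (a point): Top of the pawl's thumb pin (12 mm thick, 48 mm above the table, at about gauge x -83, y +144 mm). Pushing it towards gauge -y lifts the pawl out and lets the knob spring back; only needed after turning too far.
- trim (a joint): Angle (rad) of the small trim knob on the same axis above the large one, clockwise seen from above; starts anywhere within 0.6 of 0, turns easily and must stay as it is. It is separate from the large knob and does not turn with it.
- trim_tip (a point): One end of the trim knob's finger bar, 14 mm from the axis, 92 mm above the table. The trim knob: aluminium, 24 mm disc from 75 to 87 mm with a bar 28 x 8 mm on it up to 97 mm above the table.
- guide: The sliding guide: aluminium bar 150 mm along gauge x, 14 mm thick in y, parallel to the fence, top 36 mm above the table. Origin at its middle, 12 mm above the table; its face to the fence lies 7 mm to -y. Turning the large knob clockwise moves it towards the fence (-y), 10 mm a tooth, from gauge y -10 mm at knob angle 0.
- guide_tip (a point): Tip of the guide's steel pointer, at gauge x +100 mm, on the guide's middle line (same gauge y as the guide's origin), 17 mm above the table.
- mark_tall: The tall mark: plain steel fin 22 mm long (x), 4 mm thick (y), 30 mm high, on the plate at gauge x +117 mm just beyond the pointer; origin at the middle of its foot. It stands at the third, fourth or fifth tooth (gauge y -40, -50 or -60 mm); low marks, 6 mm high, take the two other places. The pointer is at it when their gauge y agree.
- carton: The carton to load: brown cardboard, 140 mm (its x) by 60 mm (its y) by 85 mm high, 0.17 to 0.35 kg, paper tape along the top; stands upright on the table; origin at the centre of its underside. The bay is 68 to 88 mm wide when the guide is set, so grip the carton across its 60 mm, above the 24 mm high fence and guide.
- tape_roll: Bystander: roll of tape, 100 mm across, 48 mm high, lying flat; origin at the centre of its underside.
- stapler: Bystander: desk stapler, 130 mm long, 50 mm high.
- scanner: Bystander: hand scanner, about 190 mm long, 50 mm high.
- mailer: Bystander: flat brown mailer box 160 x 100 x 35 mm (not the carton to load).
- cleaner: Bystander: white bottle, 68 mm across, 170 mm high.
- mug: Bystander: white mug, 80 mm across, 90 mm high.
- label_roll: Bystander: roll of blank labels, 104 mm across, 60 mm high, lying flat.
There are look-alikes about, which are no part of the job. Leave any pink or turquoise look-alike of the carton alone.

How it is judged:
By the outcome, as a careful person would: the job done as asked, in the order asked, and still so for the second after the job is handed in, with the robot touching nothing.
It also fails if it takes over 72 s, if anything falls off the work surface, if the arm or the gripper's body presses on something with over 40 N, if the wrist force passes 120 N, or if a joint passes its speed limit or range.

ROBOT

A 6-joint arm with a two-finger parallel gripper is mounted at the origin on the work surface. World frame = base frame: x ahead of the robot, y to its left, z up, the work surface at z = 0. Lengths are in mm, angles in rad, forces in N, time in s.
With the tool pointing down it reaches from about 350 to 850 mm from the base axis. Payload 8.1 kg.
Tool frame: the origin (TCP) lies at the very end of the fingers, on their centre line; the grasp point (between the pads) lies 19 mm behind it; x points along the fingers, y is the direction in which the jaws open and shut, and the axes are right-handed (so a half turn about x gives the same grasp; the last joint's range is limited). The gripper opens to 93 mm and grips with 3 to 60 N. Pads are 15 mm wide; open, the fingers measure 128 mm over their backs; the gripper's body (75 mm by 188 mm) begins 65 mm behind the grasp point.
Start: joints at [-1.376, 0.13, 1.488, -0, 1.523, -0.085], TCP at [165.718, -576.665, 218.635] pointing down, gripper open.
Joint ranges: [-2.96, 2.96], [-0.89, 2.26], [0.02, 2.5], [-1.34, 4.48], [0, 2.73], [-2.66, 2.66]. Speed limits (rad/s): [2.39, 2.39, 2.79, 3.14, 3.14, 3.14].

INTERFACE

Orientations are given as a unit quaternion [x, y, z, w].
In Python, from cell import ctrl gives the robot as it stands.
- The arm moves only by the shell command python3 -m pendant 'ROWS' [FORCE]. ROWS is JSON, a list of rows, each an object of numbers: "x", "y", "z": the shift along the tool's x, y, z scaled (see below); "wx", "wy", "wz": the turn, a rotation vector about the tool's x, y, z scaled (see below); "gripper": the opening, from 0 (shut) to 1 (fully open). In form: [{"x": .., "y": .., "z": .., "wx": .., "wy": .., "wz": .., "gripper": ..}, ...]. A call has 1 to 20 rows; each row shifts and turns the commanded pose from where the row before left it, along the tool's axes as they then stand; what a row does not reach is not made up. The controller multiplies each number of a shift by 0.05 m and each number of a turn by 4 degrees. A row lasts 1/10 s, in which the tool goes at most 50 mm and 8.59 degrees, less where a joint would pass 70% of its speed; a pose out of reach is approached as far as the arm can. A call with a number of a shift or a turn outside -1 to 1 is refused whole. A call with a gripper value outside its range is refused whole. The fingers move at their own pace and stop on an object; FORCE is the grip in N (left out, the last holds). Time passes only in rows, so rows that do not move let the fingers close. It gives the time, the measured TCP pose, the force and the opening at its end, in the units of the state.
- ctrl.read_state(): the state, without advancing time (a new reading comes with each control period).
- ctrl.grab_frame(name): name is "scene" or "top" or "wrist"; returns the picture (420x560x3 uint8, red, green, blue); there is no depth.
- ctrl.camera_model(name): a dict with "fx", "fy", "cx", "cy" (pixels), "k1" (the pictures are not rectified: a ray, as slopes to the right and down, at radius r is drawn at 1 + k1 r^2 times it, then the intrinsics apply), "extrinsics" (4x4, takes a point from camera to world coordinates); the wrist camera has in their place "hand_eye" (4x4, takes a point from camera to tool coordinates, whose origin is the TCP and whose axes are the tool frame's). Camera axes: x right, y down, z forward; pixel columns grow to the right and rows downward; lengths in mm; the calibration is good to about 2 mm. A picture is of the moment at which its call begins: read the wrist's pose just before it. camera_model takes no time and is no camera call.
- ctrl.hand_in(): hands the job in, once; it reports no verdict.
The state is a dict: "time_s": time; "qpos": joint angles; "qvel": joint speeds; "effort": joint torques, N m; "tool_pos": TCP position; "tcp_rot": TCP orientation; "contact_force": force on the tool from outside, world axes, zero at the start; "moment": the same for the moment, N m; "finger_gap": finger opening in mm.
Only numpy, scipy, OpenCV 4.12 (cv2) and the standard library are available. Lean on these libraries where they do the work, as an engineer would, in place of code of your own. Each camera call takes 0.05 s, during which the arm holds its last target. There are 200 camera calls.

## Working session

There is one attempt and no reset: what is moved stays moved. The work goes in short steps, Python scripts to look and compute and a shell command to move; the robot and the scene stay as the last step left them, time stands still between calls to the robot, and variables do not carry over. Pictures are saved under pics/ and viewed, about 8 in all and at most 12, crops included, and the job is handed in when it is done.

```bash
mkdir -p pics; python3 - <<'E'
from cell import ctrl
import cv2,numpy as np
s=ctrl.read_state();print(s['time_s'],s['tool_pos'],s['tcp_rot'],s['finger_gap'])
for n in ("scene","top","wrist"):
    f=ctrl.grab_frame(n);cv2.imwrite(f"pics/{n}0.png",cv2.cvtColor(f,cv2.COLOR_RGB2BGR));m=ctrl.camera_model(n)
    print(n,{k:np.round(v,4).tolist() for k,v in m.items() if not isinstance(v,str)})
E
ls
```

```text
0.0 [ 165.58567461 -576.10518126  217.58927599] [-0.70016261 -0.09924362  0.70023743 -0.0979314 ] 93.37575614100996
scene {'fx': 469.0618, 'fy': 469.0618, 'cx': 267.727, 'cy': 213.4562, 'k1': -0.0666, 'extrinsics': [[-0.6132, 0.5216, -0.5933, 1390.3683], [0.7899, 0.3985, -0.466, 634.6902], [-0.0066, -0.7544, -0.6564, 990.6126], [0.0, 0.0, 0.0, 1.0]]}
top {'fx': 511.272, 'fy': 511.272, 'cx': 272.449, 'cy': 212.5261, 'k1': 0.0479, 'extrinsics': [[-0.0019, -0.996, 0.0895, 431.3277], [-1.0, 0.0016, -0.0039, 7.8832], [0.0037, -0.0895, -0.996, 1886.0069], [0.0, 0.0, 0.0, 1.0]]}
wrist {'fx': 330.6527, 'fy': 330.6527, 'cx': 276.304, 'cy': 203.7602, 'k1': -0.0659, 'hand_eye': [[0.0003, -0.3022, 0.9532, -167.0717], [1.0, -0.0007, -0.0005, 0.6015], [0.0008, 0.9532, 0.3022, -84.5479], [0.0, 0.0, 0.0, 1.0]]}
pics
```

View pics/top0.png

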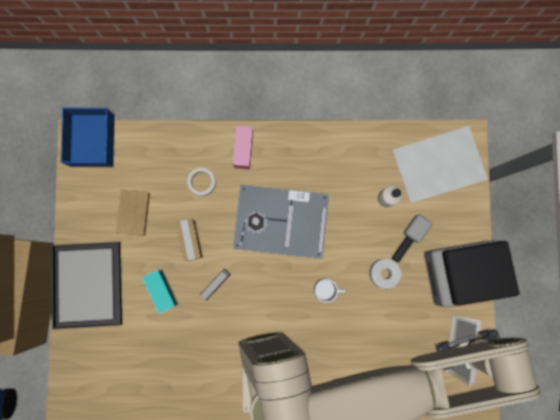

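View pics/scene0.png

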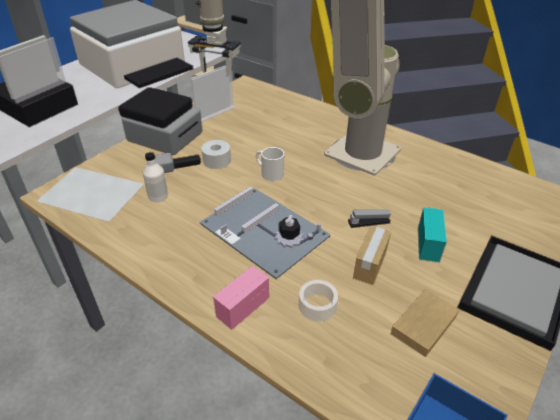

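The top view shows the gauge at about px (282,222) with its knob at (256,222) and the fence on the right. The brown taped carton is at (190,240). The turquoise (160,290) and pink (243,147) boxes are decoys.

```bash
cat > h.py <<'E'
from cell import ctrl
import cv2,numpy as np
from scipy.spatial.transform import Rotation as R
def grab(n,name=None):
    s=ctrl.read_state();f=ctrl.grab_frame(n);m=ctrl.camera_model(n)
    if n=="wrist":
        T=np.eye(4);T[:3,:3]=R.from_quat(s['tcp_rot']).as_matrix();T[:3,3]=s['tool_pos'];E=T@np.array(m['hand_eye'])
    else:E=np.array(m['extrinsics'])
    b=cv2.cvtColor(f,cv2.COLOR_RGB2BGR)
    if name:cv2.imwrite(f"pics/{name}.png",b);np.savez(f"pics/{name}.npz",E=E,m=np.array([m[k] for k in("fx","fy","cx","cy","k1")]))
    return b,E,np.array([m[k] for k in("fx","fy","cx","cy","k1")])
def load(name):
    z=np.load(f"pics/{name}.npz");return cv2.imread(f"pics/{name}.png"),z['E'],z['m']
def pix2w(uv,z,E,m):
    uv=np.atleast_2d(np.asarray(uv,float));d=(uv-m[2:4])/m[:2];u=d.copy()
    for _ in range(20):u=d/(1+m[4]*(u**2).sum(1,keepdims=True))
    r=np.c_[u,np.ones(len(u))]@E[:3,:3].T;o=E[:3,3]
    return o+r*((z-o[2])/r[:,2:])
def w2pix(P,E,m):
    c=(np.atleast_2d(P)-E[:3,3])@E[:3,:3];s=c[:,:2]/c[:,2:]
    return s*(1+m[4]*(s**2).sum(1,keepdims=True))*m[:2]+m[2:4]
def frame(jx,jy,a):
    return lambda x,y,z:np.array([jx+np.cos(a)*x-np.sin(a)*y,jy+np.sin(a)*x+np.cos(a)*y,z])
def step(target_pos,target_R):
    """remaining shift in tool axes /50mm, turn rotvec/4deg, about present measured pose"""
    s=ctrl.read_state();A=R.from_quat(s['tcp_rot']);d=A.inv().apply(np.array(target_pos)-s['tool_pos'])/50
    w=np.degrees((A.inv()*target_R).as_rotvec())/4
    print("shift units",np.round(d,3),"turn units",np.round(w,3),"t",s['time_s'],"gap",round(s['finger_gap'],1))
E
python3 - <<'E'
from h import *
b,E,m=grab("top","top1")
hsv=cv2.cvtColor(b,cv2.COLOR_BGR2HSV)
roi=np.zeros(b.shape[:2],np.uint8);roi[175:270,225:340]=1
k=((hsv[...,0]>95)&(hsv[...,0]<130)&(hsv[...,2]<150)).astype(np.uint8)*roi
k=cv2.morphologyEx(k,cv2.MORPH_CLOSE,np.ones((9,9)))
c=max(cv2.findContours(k,0,2)[0],key=cv2.contourArea);r=cv2.minAreaRect(c)
P=pix2w(cv2.boxPoints(r),12,E,m);print(r,P[:,:2].round(1),[np.linalg.norm(P[i]-P[i-1]).round(1) for i in range(4)])
c=P.mean(0)[:2]
e=[P[(i+1)%4]-P[i] for i in range(4)];y=max(e,key=lambda v:v[1]/1);a=np.arctan2(-y[0],y[1])
print("angle",np.degrees(a));F=np.array([[np.cos(a),-np.sin(a)],[np.sin(a),np.cos(a)]])
j=c-F@[15,10];print("jig",j,"knob",j+F@[0,100])
# carton: brown box
print("carton approx",pix2w([[190,240]],85,E,m))
s=ctrl.read_state();print(R.from_quat(s['tcp_rot']).as_matrix().round(3))
cv2.imwrite("pics/topc.png",cv2.resize(b[170:310,120:340],None,fx=3.6,fy=3.6,interpolation=2))
E
```

```text
((280.756103515625, 221.19512939453125), (87.90350341796875, 62.945980072021484), 6.34019136428833) [[ 471.2  142.8]
 [ 701.9  118.3]
 [ 665.2 -204.3]
 [ 435.3 -176.2]] [np.float64(321.0), np.float64(232.0), np.float64(324.6), np.float64(231.7)]
angle -6.421228303427763
jig [552.37512173 -38.12256408] knob [563.55883366  61.25009105]
carton approx [[496.75048011 290.65700408  85.        ]]
[[-0.     0.276 -0.961]
 [ 0.001 -0.961 -0.276]
 [-1.    -0.001 -0.   ]]
```

View pics/topc.png

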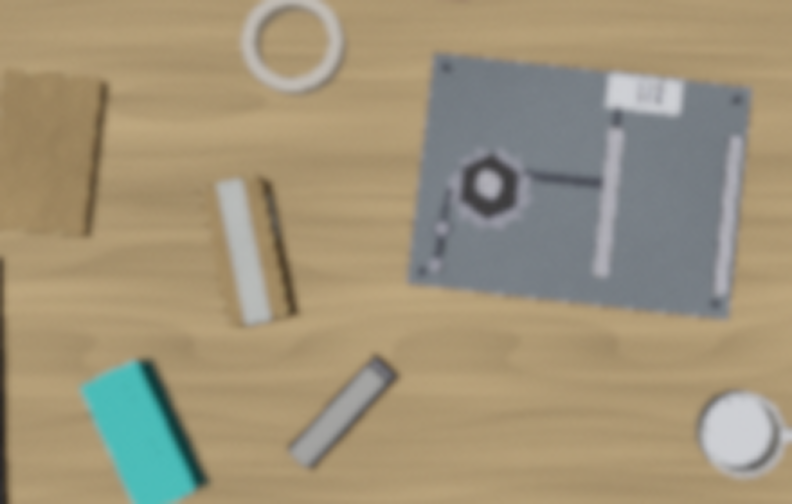

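The crop confirms the layout: hex knob at crop (488,186), guide at (608,190), and the label with the marks at (645,93). I'll move the wrist camera to a spot where it sees both the gauge and the carton.

```bash
python3 -m pendant '[{"x":-0.06,"y":-0.49,"z":-0.59,"gripper":1},{"x":-0.06,"y":-0.49,"z":-0.59,"gripper":1},{"x":-0.06,"y":-0.49,"z":-0.59,"gripper":1},{"x":-0.06,"y":-0.49,"z":-0.59,"gripper":1},{"x":-0.06,"y":-0.49,"z":-0.59,"gripper":1},{"x":-0.06,"y":-0.49,"z":-0.59,"gripper":1},{"x":-0.06,"y":-0.49,"z":-0.59,"gripper":1},{"x":-0.06,"y":-0.49,"z":-0.59,"gripper":1},{"x":-0.06,"y":-0.49,"z":-0.59,"gripper":1},{"x":-0.06,"y":-0.49,"z":-0.59,"gripper":1},{"x":-0.06,"y":-0.49,"z":-0.59,"gripper":1},{"x":-0.06,"y":-0.49,"z":-0.59,"gripper":1},{"x":-0.06,"y":-0.49,"z":-0.59,"gripper":1},{"x":-0.06,"y":-0.49,"z":-0.59,"gripper":1},{"x":-0.06,"y":-0.49,"z":-0.59,"gripper":1},{"x":-0.06,"y":-0.49,"z":-0.59,"gripper":1},{"x":-0.06,"y":-0.49,"z":-0.59,"gripper":1},{"x":-0.06,"y":-0.49,"z":-0.59,"gripper":1},{"x":-0.06,"y":-0.49,"z":-0.59,"gripper":1},{"x":-0.06,"y":-0.49,"z":-0.59,"gripper":1}]'
python3 - <<'E'
from h import *
a=np.radians(-6.4)
z=np.array([-np.cos(a),-np.sin(a),0]);x=np.array([0,0,-1.]);y=np.cross(z,x)
print(ctrl.read_state()['qpos'])
step([600,60,275],R.from_matrix(np.c_[x,y,z]))
E
```

```text
[-1.37640277e+00  1.30893718e-01  1.48886570e+00  4.08904558e-06
  1.52298559e+00 -8.54151130e-02]
shift units [ -1.128  -9.834 -11.864] turn units [5.608e+00 2.000e-03 1.700e-02] t 0.2 gap 93.1schema error: expected keys x, y, z, wx, wy, wz, gripper
```

```bash
python3 -m pendant '[{"x":-0.06,"y":-0.49,"z":-0.59,"wx":0,"wy":0,"wz":0,"gripper":1},{"x":-0.06,"y":-0.49,"z":-0.59,"wx":0,"wy":0,"wz":0,"gripper":1},{"x":-0.06,"y":-0.49,"z":-0.59,"wx":0,"wy":0,"wz":0,"gripper":1},{"x":-0.06,"y":-0.49,"z":-0.59,"wx":0,"wy":0,"wz":0,"gripper":1},{"x":-0.06,"y":-0.49,"z":-0.59,"wx":0,"wy":0,"wz":0,"gripper":1},{"x":-0.06,"y":-0.49,"z":-0.59,"wx":0,"wy":0,"wz":0,"gripper":1},{"x":-0.06,"y":-0.49,"z":-0.59,"wx":0,"wy":0,"wz":0,"gripper":1},{"x":-0.06,"y":-0.49,"z":-0.59,"wx":0,"wy":0,"wz":0,"gripper":1},{"x":-0.06,"y":-0.49,"z":-0.59,"wx":0,"wy":0,"wz":0,"gripper":1},{"x":-0.06,"y":-0.49,"z":-0.59,"wx":0,"wy":0,"wz":0,"gripper":1},{"x":-0.06,"y":-0.49,"z":-0.59,"wx":0,"wy":0,"wz":0,"gripper":1},{"x":-0.06,"y":-0.49,"z":-0.59,"wx":0,"wy":0,"wz":0,"gripper":1},{"x":-0.06,"y":-0.49,"z":-0.59,"wx":0,"wy":0,"wz":0,"gripper":1},{"x":-0.06,"y":-0.49,"z":-0.59,"wx":0,"wy":0,"wz":0,"gripper":1},{"x":-0.06,"y":-0.49,"z":-0.59,"wx":0,"wy":0,"wz":0,"gripper":1},{"x":-0.06,"y":-0.49,"z":-0.59,"wx":0.5,"wy":0,"wz":0,"gripper":1},{"x":-0.06,"y":-0.49,"z":-0.59,"wx":1,"wy":0,"wz":0,"gripper":1},{"x":-0.06,"y":-0.49,"z":-0.59,"wx":1,"wy":0,"wz":0,"gripper":1},{"x":-0.06,"y":-0.49,"z":-0.59,"wx":1,"wy":0,"wz":0,"gripper":1},{"x":0,"y":0,"z":0,"wx":1,"wy":0,"wz":0,"gripper":1}]'
python3 - <<'E'
from h import *
a=np.radians(-6.4)
z=np.array([-np.cos(a),-np.sin(a),0]);x=np.array([0,0,-1.]);y=np.cross(z,x)
print(ctrl.read_state()['qpos'].round(3))
step([600,60,275],R.from_matrix(np.c_[x,y,z]))
b,E,m=grab("wrist","w1")
E
```

```text
time_s: 2.2
tool_pos: [587.0, 21.6, 274.7]
tcp_rot: [-0.707, 0.011, 0.707, 0.012]
contact_force: [-0.4, -1.0, -1.3]
finger_gap: 92.9
[-5.100e-02  8.000e-02  1.440e+00  1.000e-03  1.622e+00  1.553e+00]
shift units [-0.005 -0.777 -0.233] turn units [1.117 0.01  0.018] t 2.2 gap 92.9
```

View pics/w1.png

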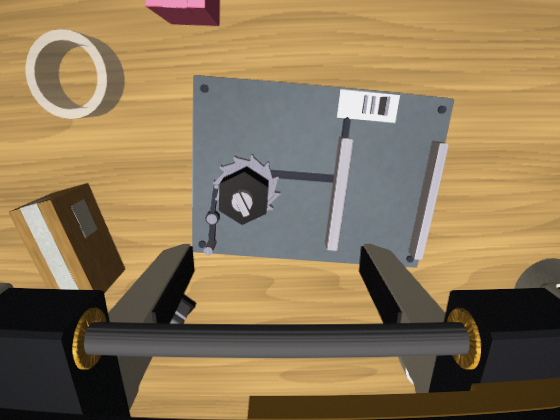

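The wrist view shows the hex knob at px (243,195) with its corners along gauge x, so q is 0.52. The trim bar is at (243,203), the guide at (340,195), the pointer tip at (347,120) and the marks on the label at (362–388,105). Next I measure precisely and zoom in on the marks.

```bash
python3 - <<'E'
from h import *
b,E,m=load("w1")
hsv=cv2.cvtColor(b,cv2.COLOR_BGR2HSV)
k=((hsv[...,0]>95)&(hsv[...,0]<130)&(hsv[...,1]>25)&(hsv[...,2]>60)&(hsv[...,2]<140)).astype(np.uint8);k[265:]=0
k=cv2.morphologyEx(k,cv2.MORPH_CLOSE,np.ones((25,25)));
c=max(cv2.findContours(k,0,2)[0],key=cv2.contourArea)
q=cv2.approxPolyDP(cv2.convexHull(c),10,True)[:,0];P=pix2w(q,12,E,m)
print("corners",q.tolist(),P[:,:2].round(1).tolist())
r=cv2.minAreaRect(pix2w(c[:,0],12,E,m)[:,:2].astype(np.float32));print("rect",r)
big=cv2.resize(b[70:270,180:460],None,fx=2.8,fy=2.8,interpolation=cv2.INTER_CUBIC);
big=cv2.resize(b[85:145,320:420],None,fx=8,fy=8,interpolation=cv2.INTER_CUBIC);cv2.imwrite("pics/marks.png",big)
# brown carton tape (white strip) at z=85
k=((hsv[...,1]<40)&(hsv[...,2]>150)).astype(np.uint8);k[:,110:]=0;k[:170]=0
c=max(cv2.findContours(k,0,2)[0],key=cv2.contourArea);r=cv2.minAreaRect(c);print("tape",r,pix2w(cv2.boxPoints(r),85,E,m)[:,:2].round(1).tolist())
E
```

```text
corners [[194, 76], [452, 100], [416, 264], [193, 251]] [[703.7, 118.8], [665.9, -204.5], [435.5, -178.6], [468.2, 145.4]]
rect ((567.3855590820312, -29.397659301757812), (327.7915954589844, 237.0626220703125), 83.46894836425781)
tape ((48.51398468017578, 248.49327087402344), (97.72537231445312, 17.01732063293457), 64.23066711425781) [[563.4, 327.9], [571.8, 305.5], [453.4, 279.8], [442.5, 303.7]]
```

View pics/marks.png

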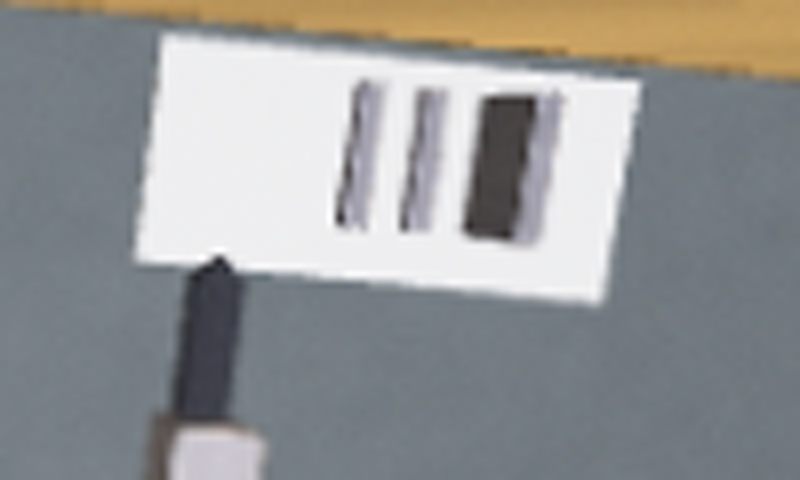

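The third mark shows a wide dark side face with its top displaced outward, so it is the tall one. The two on the left are low. Next I'll check its gauge y and compute the knob and carton poses.

```bash
cat >> h.py <<'E'
A=np.radians(-6.53);F=np.array([[np.cos(A),-np.sin(A)],[np.sin(A),np.cos(A)]]);J=np.array([567.4,-29.4])-F@[15,10]
def g2w(x,y):return J+F@[x,y]
def w2g(P):return (np.atleast_2d(P)[:,:2]-J)@F
def yawR(deg):
    "tool down with tool y = -gauge y turned ccw by deg"
    a=A+np.radians(deg);z=np.array([-np.cos(a),-np.sin(a),0]);x=np.array([0,0,-1.]);return R.from_matrix(np.c_[x,np.cross(z,x),z])
E
python3 - <<'E'
from h import *
b,E,m=load("w1");print("jig",J,"knob",g2w(0,100))
c=lambda u,v:[320+u/8,85+v/8]
print("pointer",w2g(pix2w(c(218,262),17,E,m)),"foot",w2g(pix2w([c(343,225),c(403,228),c(466,237),c(485,97)],12,E,m)),"top",w2g(pix2w([c(529,242),c(550,95)],42,E,m)))
hsv=cv2.cvtColor(b,cv2.COLOR_BGR2HSV)
k=(hsv[...,2]<75).astype(np.uint8);k[:140]=0;k[240:]=0;k[:,:216]=0;k[:,280:]=0
cv2.imwrite("pics/k.png",cv2.resize(b[140:240,190:310],None,fx=5,fy=5,interpolation=2))
k=cv2.morphologyEx(k,cv2.MORPH_OPEN,np.ones((7,7)));k=cv2.morphologyEx(k,cv2.MORPH_CLOSE,np.ones((15,15)))
cc=max(cv2.findContours(k,0,2)[0],key=cv2.contourArea);print("knob contour bbox",cv2.boundingRect(cc),cv2.contourArea(cc))
print("expected knob px top/mid",w2pix([*g2w(0,100),74],E,m),w2pix([*g2w(0,100),97],E,m))
t=pix2w([[48.5,248.5]],85,E,m);P=np.array([[563.4,327.9],[571.8,305.5],[453.4,279.8],[442.5,303.7]])
d=P[1]-P[2]+P[0]-P[3];print("carton c",P.mean(0),"yaw",np.degrees(np.arctan2(d[1],d[0])),"len",np.linalg.norm(d)/2)
step([*g2w(0,100),200],yawR(120))
E
```

```text
jig [551.36007899 -37.629273  ] knob [562.73242211  61.72197165]
pointer [[ 98.58098643 -20.89758607]] foot [[105.82707968 -40.98751099]
 [106.22389577 -50.60043879]
 [105.75535086 -60.87080403]
 [127.21616342 -60.43622055]] top [[106.42886731 -61.31280982]
 [127.42235203 -60.91460389]]
knob contour bbox (219, 168, 49, 53) 2004.0
expected knob px top/mid [[242.31100851 198.53275733]] [[240.22549778 204.5748999 ]]
carton c [507.775 304.225] yaw 11.778805953856635 len 122.22366792074271
shift units [ 1.495 -0.814  0.496] turn units [-2.8921e+01  8.0000e-03  2.3000e-02] t 2.25 gap 93.3
```

View pics/k.png

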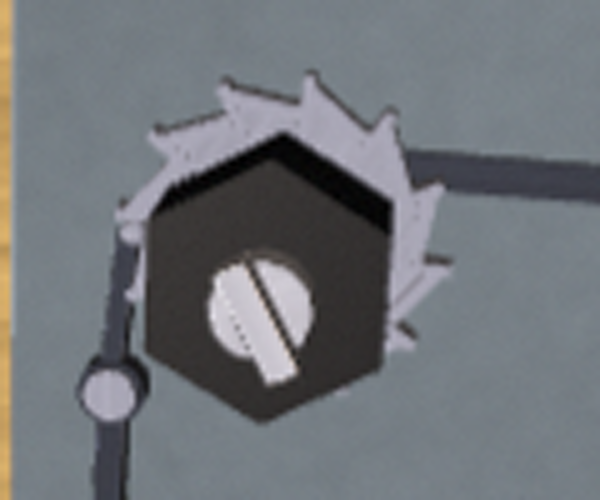

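Pointer reads y≈-21 and the tall mark ≈-61, so with the 1 mm bias the target is the fifth tooth, q=2.618, four clicks from 0.52. I'll turn the hand to the right flats while descending above the knob.

```bash
sed -i 's/^A=np.radians(-6.53);\(.*\)$/A=np.radians(-6.53);\1+F@[0,-1.1]/' h.py
python3 -m pendant '[{"x":0.1,"y":0,"z":0,"wx":-1,"wy":0,"wz":0,"gripper":1},{"x":0.1,"y":0,"z":0,"wx":-1,"wy":0,"wz":0,"gripper":1},{"x":0.1,"y":0,"z":0,"wx":-1,"wy":0,"wz":0,"gripper":1},{"x":0.1,"y":0,"z":0,"wx":-1,"wy":0,"wz":0,"gripper":1},{"x":0.1,"y":0,"z":0,"wx":-1,"wy":0,"wz":0,"gripper":1},{"x":0.1,"y":0,"z":0,"wx":-1,"wy":0,"wz":0,"gripper":1},{"x":0.1,"y":0,"z":0,"wx":-1,"wy":0,"wz":0,"gripper":1},{"x":0.1,"y":0,"z":0,"wx":-1,"wy":0,"wz":0,"gripper":1},{"x":0.1,"y":0,"z":0,"wx":-1,"wy":0,"wz":0,"gripper":1},{"x":0.1,"y":0,"z":0,"wx":-1,"wy":0,"wz":0,"gripper":1},{"x":0.1,"y":0,"z":0,"wx":-1,"wy":0,"wz":0,"gripper":1},{"x":0.1,"y":0,"z":0,"wx":-1,"wy":0,"wz":0,"gripper":1},{"x":0.1,"y":0,"z":0,"wx":-1,"wy":0,"wz":0,"gripper":1},{"x":0.1,"y":0,"z":0,"wx":-1,"wy":0,"wz":0,"gripper":1},{"x":0.1,"y":0,"z":0,"wx":-1,"wy":0,"wz":0,"gripper":1},{"x":0.1,"y":0,"z":0,"wx":-1,"wy":0,"wz":0,"gripper":1},{"x":0.1,"y":0,"z":0,"wx":-1,"wy":0,"wz":0,"gripper":1},{"x":0.1,"y":0,"z":0,"wx":-1,"wy":0,"wz":0,"gripper":1},{"x":0.1,"y":0,"z":0,"wx":-1,"wy":0,"wz":0,"gripper":1},{"x":0.1,"y":0,"z":0,"wx":-1,"wy":0,"wz":0,"gripper":1}]' && python3 -m pendant '[{"x":0,"y":0,"z":0,"wx":-1,"wy":0,"wz":0,"gripper":1},{"x":0,"y":0,"z":0,"wx":-1,"wy":0,"wz":0,"gripper":1},{"x":0,"y":0,"z":0,"wx":-1,"wy":0,"wz":0,"gripper":1},{"x":0,"y":0,"z":0,"wx":-1,"wy":0,"wz":0,"gripper":1},{"x":0,"y":0,"z":0,"wx":-1,"wy":0,"wz":0,"gripper":1},{"x":0,"y":0,"z":0,"wx":-1,"wy":0,"wz":0,"gripper":1},{"x":0,"y":0,"z":0,"wx":-1,"wy":0,"wz":0,"gripper":1},{"x":0,"y":0,"z":0,"wx":-1,"wy":0,"wz":0,"gripper":1},{"x":0,"y":0,"z":0,"wx":-0.92,"wy":0,"wz":0,"gripper":1},{"x":0,"y":0,"z":0,"wx":0,"wy":0,"wz":0,"gripper":1}]'
python3 - <<'E'
from h import *
print(J,g2w(0,100),ctrl.read_state()['qpos'].round(2));step([*g2w(0,100),120],yawR(120))
E
```

```text
time_s: 4.25
tool_pos: [584.9, 17.5, 175.3]
tcp_rot: [-0.548, -0.446, 0.549, -0.446]
contact_force: [0.7, 0.4, -0.9]
finger_gap: 93.3
time_s: 5.25
tool_pos: [585.0, 17.6, 175.5]
tcp_rot: [0.386, 0.592, -0.386, 0.592]
contact_force: [-0.1, 0.8, -0.0]
finger_gap: 93.2
[551.23498322 -38.72213669] [562.60732634  60.62910796] [-0.06  0.11  1.58 -0.    1.44 -0.47]
shift units [ 1.111 -0.061 -0.968] turn units [ 0.084 -0.     0.005] t 5.25 gap 93.2
```

```bash
python3 -m pendant '[{"x":0.25,"y":-0.03,"z":-0.48,"wx":0.08,"wy":0,"wz":0,"gripper":1},{"x":0.25,"y":-0.03,"z":-0.48,"wx":0,"wy":0,"wz":0,"gripper":1},{"x":0.2,"y":0,"z":0,"wx":0,"wy":0,"wz":0,"gripper":1},{"x":0,"y":0,"z":0,"wx":0,"wy":0,"wz":0,"gripper":1}]'
python3 - <<'E'
from h import *
step([*g2w(0,100),39],yawR(120))
b,E,m=grab("wrist","w2")
q=w2pix([[*g2w(0,100),74],[*g2w(0,100),97]],E,m);print(q)
v=[[*(g2w(0,100)+F@(32.3*np.array([np.cos(t),np.sin(t)]))),74] for t in np.radians(np.arange(0,360,60))]
for p in w2pix(v,E,m):cv2.circle(b,tuple(int(x) for x in p.round()),3,(0,0,255),-1)
cv2.circle(b,tuple(int(x) for x in q[1]),3,(0,0,255),-1)
cv2.imwrite("pics/w2v.png",b)
E
```

```text
time_s: 5.65
tool_pos: [562.2, 60.8, 138.9]
tcp_rot: [0.388, 0.592, -0.389, 0.59]
contact_force: [0.1, -0.2, -0.2]
finger_gap: 93.0
shift units [1.998 0.013 0.007] turn units [-0.018 -0.01   0.038] t 5.65 gap 93.0
[[277.43886227 217.82005772]
 [277.45536566 229.3749203 ]]
```

View pics/w2v.png

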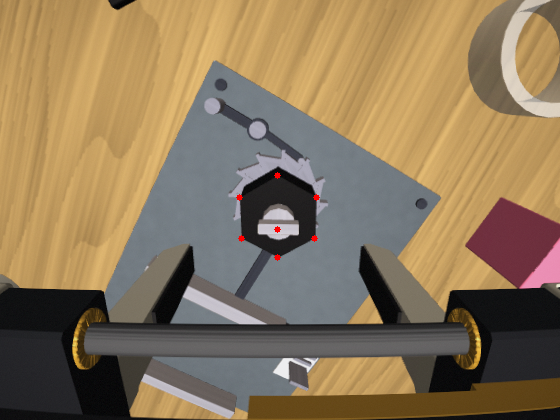

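My predicted hex corners (red) land on the knob at px (277,217), and the jaws straddle two flats. Descending to grip height and closing.

```bash
python3 -m pendant '[{"x":0.4,"y":0.01,"z":0,"wx":0,"wy":0,"wz":0,"gripper":1},{"x":0.4,"y":0,"z":0,"wx":0,"wy":0,"wz":0,"gripper":1},{"x":0.4,"y":0,"z":0,"wx":0,"wy":0,"wz":0,"gripper":1},{"x":0.4,"y":0,"z":0,"wx":0,"wy":0,"wz":0,"gripper":1},{"x":0.38,"y":0,"z":0,"wx":0,"wy":0,"wz":0,"gripper":1},{"x":0,"y":0,"z":0,"wx":0,"wy":0,"wz":0,"gripper":0.5},{"x":0,"y":0,"z":0,"wx":0,"wy":0,"wz":0,"gripper":0.5},{"x":0,"y":0,"z":0,"wx":0,"wy":0,"wz":0,"gripper":0.5},{"x":0,"y":0,"z":0,"wx":0,"wy":0,"wz":0,"gripper":0.5},{"x":0,"y":0,"z":0,"wx":0,"wy":0,"wz":0,"gripper":0.5},{"x":0,"y":0,"z":0,"wx":0,"wy":0,"wz":0,"gripper":0.5},{"x":0,"y":0,"z":0,"wx":0,"wy":0,"wz":0,"gripper":0.5}]' 45
python3 -c "
from h import *
step([*g2w(0,100),39],yawR(120));s=ctrl.read_state();print(s['moment'],s['contact_force'])"
```

```text
time_s: 6.9
tool_pos: [563.5, 60.5, 42.7]
tcp_rot: [0.388, 0.591, -0.389, 0.591]
contact_force: [-6.3, -2.7, 7.5]
finger_gap: 55.8
shift units [ 0.073 -0.016 -0.01 ] turn units [-0.017  0.009  0.017] t 6.9 gap 55.8
[-0.59946175  1.06340783  0.13004149] [-6.33495066 -2.67532544  7.53900564]
```

```bash
python3 -m pendant '[{"x":0,"y":0,"z":0,"wx":0.4,"wy":0,"wz":0,"gripper":0.5},{"x":0,"y":0,"z":0,"wx":0.8,"wy":0,"wz":0,"gripper":0.5},{"x":0,"y":0,"z":0,"wx":0.8,"wy":0,"wz":0,"gripper":0.5},{"x":0,"y":0,"z":0,"wx":0.8,"wy":0,"wz":0,"gripper":0.5},{"x":0,"y":0,"z":0,"wx":0.8,"wy":0,"wz":0,"gripper":0.5},{"x":0,"y":0,"z":0,"wx":0.8,"wy":0,"wz":0,"gripper":0.5},{"x":0,"y":0,"z":0,"wx":0.8,"wy":0,"wz":0,"gripper":0.5},{"x":0,"y":0,"z":0,"wx":0.8,"wy":0,"wz":0,"gripper":0.5},{"x":0,"y":0,"z":0,"wx":0.8,"wy":0,"wz":0,"gripper":0.5},{"x":0,"y":0,"z":0,"wx":0.8,"wy":0,"wz":0,"gripper":0.5},{"x":0,"y":0,"z":0,"wx":0.8,"wy":0,"wz":0,"gripper":0.5},{"x":0,"y":0,"z":0,"wx":0.8,"wy":0,"wz":0,"gripper":0.5},{"x":0,"y":0,"z":0,"wx":0.8,"wy":0,"wz":0,"gripper":0.5},{"x":0,"y":0,"z":0,"wx":0.8,"wy":0,"wz":0,"gripper":0.5},{"x":0,"y":0,"z":0,"wx":0.8,"wy":0,"wz":0,"gripper":0.5},{"x":0,"y":0,"z":0,"wx":0.8,"wy":0,"wz":0,"gripper":0.5},{"x":0,"y":0,"z":0,"wx":0.8,"wy":0,"wz":0,"gripper":0.5},{"x":0,"y":0,"z":0,"wx":0.8,"wy":0,"wz":0,"gripper":0.5},{"x":0,"y":0,"z":0,"wx":0.8,"wy":0,"wz":0,"gripper":0.5},{"x":0,"y":0,"z":0,"wx":0.8,"wy":0,"wz":0,"gripper":0.5}]' 45
python3 - <<'E'
from h import *
step([*g2w(0,100),42],yawR(-6));s=ctrl.read_state();print(s['moment'],s['contact_force'])
b,E,m=grab("wrist","w3")
# guide tip prediction for visual check at tooth 3
print([w2pix([*g2w(100,-10-10*n),17],E,m).round().tolist() for n in (2,3,4,5)],w2pix([*g2w(0,-30),36],E,m))
E
```

```text
time_s: 8.9
tool_pos: [562.2, 60.4, 42.7]
tcp_rot: [-0.637, -0.304, 0.64, -0.304]
contact_force: [-14.2, -4.2, 15.2]
finger_gap: 59.6
shift units [ 0.014  0.004 -0.009] turn units [ 1.5866e+01  6.0000e-02 -3.0000e-03] t 8.9 gap 59.6
[-0.46535493  2.54256063  1.94859666] [-14.16998235  -4.16168633  15.24091463]
[[[494.0, 309.0]], [[498.0, 319.0]], [[502.0, 328.0]], [[506.0, 337.0]]] [[376.38219164 392.3097469 ]]
```

View pics/w3.png

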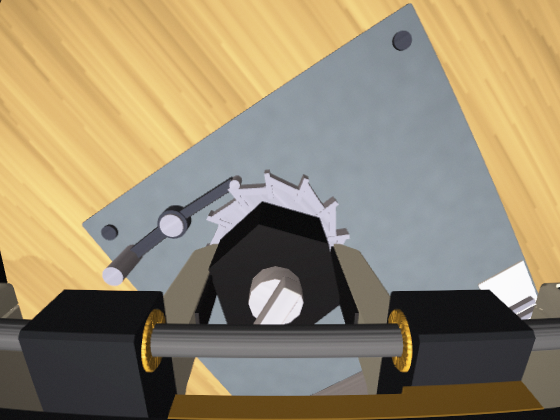

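The jaws are turning the knob, but the gap reads 59.6 against 55.8, so the hex is lagging about 10° in the grip. The wheel and pawl look normal at px (235,185), and the trim bar still looks fixed in the world. I'll raise the grip and see whether it seats.

```bash
python3 -m pendant '[{"x":0,"y":0,"z":0,"wx":0,"wy":0,"wz":0,"gripper":0.4},{"x":0,"y":0,"z":0,"wx":0,"wy":0,"wz":0,"gripper":0.4},{"x":0,"y":0,"z":0,"wx":0,"wy":0,"wz":0,"gripper":0.4},{"x":0,"y":0,"z":0,"wx":0,"wy":0,"wz":0,"gripper":0.4},{"x":0,"y":0,"z":0,"wx":0,"wy":0,"wz":0,"gripper":0.4}]' 60
python3 - <<'E'
from h import *
step([*g2w(0,100),42],yawR(-6));s=ctrl.read_state();print(s['moment'],s['contact_force'],s['effort'])
b,E,m=grab("scene","s2")
gp=[[*g2w(100,-10-10*n),17] for n in (2,3,4,5)]
print(w2pix(gp,E,m).round(1).tolist())
p=w2pix([*g2w(20,40),40],E,m)[0].astype(int);print(p)
x0,y0=p[0]-70,p[1]-50
cv2.imwrite("pics/s2c.png",cv2.resize(b[y0:y0+100,x0:x0+130],None,fx=6,fy=6,interpolation=2));print(x0,y0)
E
```

```text
time_s: 9.45
tool_pos: [562.2, 60.4, 42.7]
tcp_rot: [-0.636, -0.305, 0.639, -0.305]
contact_force: [-14.5, -3.9, 15.0]
finger_gap: 59.2
shift units [ 0.014  0.003 -0.009] turn units [ 1.5912e+01  6.0000e-02 -9.0000e-03] t 9.45 gap 59.2
[-0.52481695  2.33754647  1.49612924] [-14.54825863  -3.85059623  15.03771033] [  0.43999823 -49.68521833 -45.43453217   1.86959937  -4.97891217
   1.48979556]
[[233.8, 234.0], [231.5, 232.5], [229.3, 230.9], [227.1, 229.3]]
[268 226]
198 176
```

View pics/s2c.png

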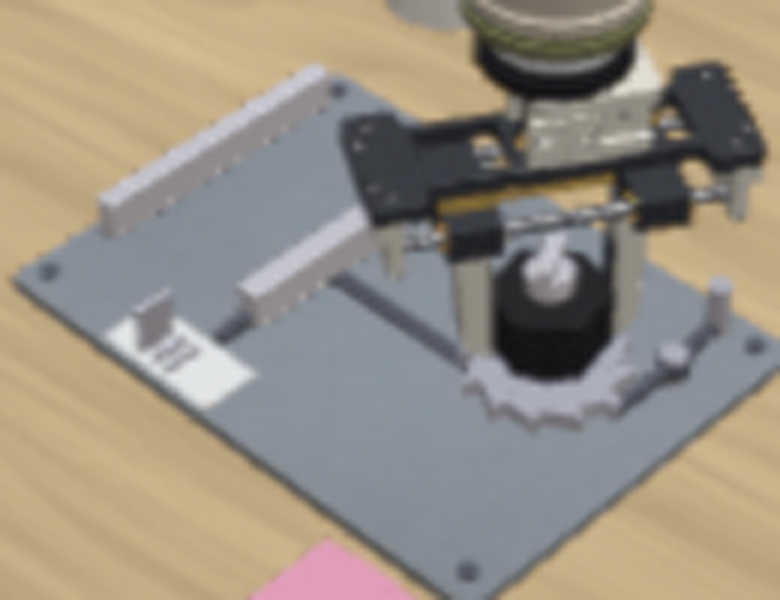

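Pointer at crop (215,340), between teeth 2 and 3 as expected and still travelling. The gripper and trim are clear, and the hex merely lags in the grip. I'll continue more slowly at 60 N and relieve the vertical bias.

```bash
python3 -m pendant '[{"x":-0.05,"y":0,"z":0,"wx":0.5,"wy":0,"wz":0,"gripper":0.4},{"x":0,"y":0,"z":0,"wx":0.5,"wy":0,"wz":0,"gripper":0.4},{"x":0,"y":0,"z":0,"wx":0.5,"wy":0,"wz":0,"gripper":0.4},{"x":0,"y":0,"z":0,"wx":0.5,"wy":0,"wz":0,"gripper":0.4},{"x":0,"y":0,"z":0,"wx":0.5,"wy":0,"wz":0,"gripper":0.4},{"x":0,"y":0,"z":0,"wx":0.5,"wy":0,"wz":0,"gripper":0.4},{"x":0,"y":0,"z":0,"wx":0.5,"wy":0,"wz":0,"gripper":0.4},{"x":0,"y":0,"z":0,"wx":0.5,"wy":0,"wz":0,"gripper":0.4},{"x":0,"y":0,"z":0,"wx":0.5,"wy":0,"wz":0,"gripper":0.4},{"x":0,"y":0,"z":0,"wx":0.5,"wy":0,"wz":0,"gripper":0.4}]' 60
python3 - <<'E'
from h import *
step([*g2w(0,100),42],yawR(-6));s=ctrl.read_state();print(s['moment'],s['contact_force'])
E
```

```text
time_s: 10.5
tool_pos: [561.2, 60.2, 42.8]
tcp_rot: [-0.679, -0.189, 0.684, -0.189]
contact_force: [-7.7, -5.6, -1.6]
finger_gap: 58.5
shift units [ 0.015  0.007 -0.03 ] turn units [10.867  0.086 -0.011] t 10.5 gap 58.5
[-0.76195919  1.13970703  0.29292732] [-7.67724154 -5.58394843 -1.61543528]
```

```bash
python3 -m pendant '[{"x":0,"y":0,"z":0,"wx":0.6,"wy":0,"wz":0,"gripper":0.4},{"x":0,"y":0,"z":0,"wx":0.6,"wy":0,"wz":0,"gripper":0.4},{"x":0,"y":0,"z":0,"wx":0.6,"wy":0,"wz":0,"gripper":0.4},{"x":0,"y":0,"z":0,"wx":0.6,"wy":0,"wz":0,"gripper":0.4},{"x":0,"y":0,"z":0,"wx":0.6,"wy":0,"wz":0,"gripper":0.4},{"x":0,"y":0,"z":0,"wx":0.6,"wy":0,"wz":0,"gripper":0.4},{"x":0,"y":0,"z":0,"wx":0.6,"wy":0,"wz":0,"gripper":0.4},{"x":0,"y":0,"z":0,"wx":0.6,"wy":0,"wz":0,"gripper":0.4},{"x":0,"y":0,"z":0,"wx":0.6,"wy":0,"wz":0,"gripper":0.4},{"x":0,"y":0,"z":0,"wx":0.6,"wy":0,"wz":0,"gripper":0.4},{"x":0,"y":0,"z":0,"wx":0.6,"wy":0,"wz":0,"gripper":0.4},{"x":0,"y":0,"z":0,"wx":0.6,"wy":0,"wz":0,"gripper":0.4},{"x":0,"y":0,"z":0,"wx":0.6,"wy":0,"wz":0,"gripper":0.4},{"x":0,"y":0,"z":0,"wx":0.6,"wy":0,"wz":0,"gripper":0.4},{"x":0,"y":0,"z":0,"wx":0.6,"wy":0,"wz":0,"gripper":0.4},{"x":0,"y":0,"z":0,"wx":0.6,"wy":0,"wz":0,"gripper":0.4},{"x":0,"y":0,"z":0,"wx":0.6,"wy":0,"wz":0,"gripper":0.4},{"x":0,"y":0,"z":0,"wx":0.6,"wy":0,"wz":0,"gripper":0.4},{"x":0,"y":0,"z":0,"wx":0.6,"wy":0,"wz":0,"gripper":0.4},{"x":0,"y":0,"z":0,"wx":0.6,"wy":0,"wz":0,"gripper":0.4}]' 60
python3 - <<'E'
from h import *
step([*g2w(0,100),42],yawR(-6));s=ctrl.read_state();print(s['moment'],s['contact_force'])
b,E,m=grab("scene","s3")
gp=[[*g2w(100,-10-10*n),17] for n in (3,4,5,6)]
print(w2pix(gp,E,m).round(1).tolist())
# guide +x end face-top edge detection: bright guide bar end; print predicted corner of guide end top (x=75,y=-10-10n+7,z=36)
print(w2pix([[*g2w(75,-10-10*n+7),36] for n in (3,4,5,6)],E,m).round(1).tolist())
x0,y0=198,200
cv2.imwrite("pics/s3c.png",cv2.resize(b[y0:y0+60,x0:x0+80],None,fx=10,fy=10,interpolation=2))
E
```

```text
time_s: 12.5
tool_pos: [560.4, 61.8, 42.5]
tcp_rot: [-0.697, 0.105, 0.702, 0.104]
contact_force: [-8.9, 4.0, -1.2]
finger_gap: 58.3
shift units [ 0.011  0.01  -0.049] turn units [-1.121  0.099 -0.022] t 12.5 gap 58.3
[0.15378211 1.75910835 0.29852495] [-8.88944318  4.03309872 -1.2082293 ]
[[231.5, 232.5], [229.3, 230.9], [227.1, 229.3], [224.9, 227.8]]
[[238.9, 224.9], [236.6, 223.4], [234.4, 221.8], [232.2, 220.3]]
```

View pics/s3c.png

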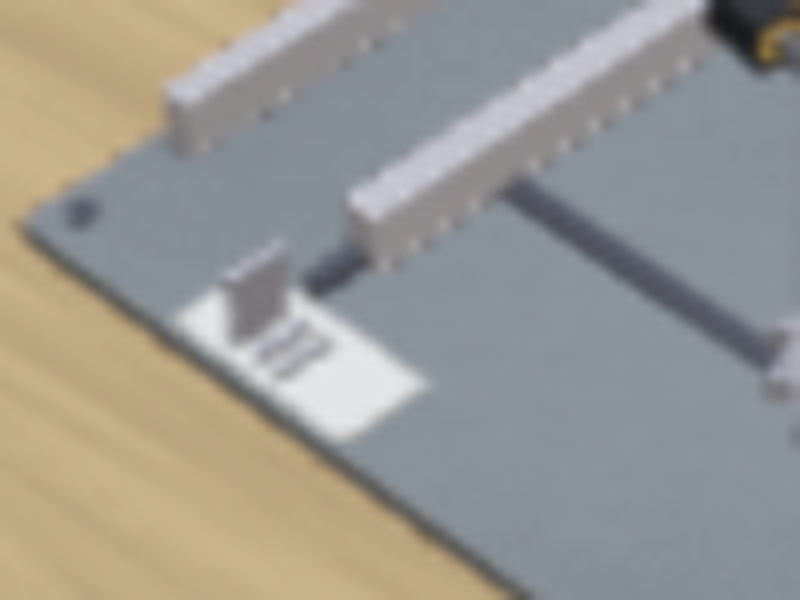

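Pointer tip at crop (305,290), just reaching the tall fin's foot at (245,335)–(285,310). That puts q at about 150–153°. I'll turn a few degrees past, ease back, open and rise.

```bash
python3 -m pendant '[{"x":0,"y":0,"z":0,"wx":0.4,"wy":0,"wz":0,"gripper":0.4},{"x":0,"y":0,"z":0,"wx":0.4,"wy":0,"wz":0,"gripper":0.4},{"x":0,"y":0,"z":0,"wx":0.4,"wy":0,"wz":0,"gripper":0.4},{"x":0,"y":0,"z":0,"wx":0.4,"wy":0,"wz":0,"gripper":0.4},{"x":0,"y":0,"z":0,"wx":0,"wy":0,"wz":0,"gripper":0.4},{"x":0,"y":0,"z":0,"wx":0,"wy":0,"wz":0,"gripper":0.4}]' 60
python3 - <<'E'
from h import *
step([*g2w(0,100),42],yawR(-6));s=ctrl.read_state();print(s['moment'],s['contact_force'])
E
python3 -m pendant '[{"x":0,"y":0,"z":0,"wx":-0.3,"wy":0,"wz":0,"gripper":0.4},{"x":0,"y":0,"z":0,"wx":-0.3,"wy":0,"wz":0,"gripper":0.4},{"x":0,"y":0,"z":0,"wx":-0.3,"wy":0,"wz":0,"gripper":0.4},{"x":0,"y":0,"z":0,"wx":-0.3,"wy":0,"wz":0,"gripper":0.4},{"x":0,"y":0,"z":0,"wx":-0.3,"wy":0,"wz":0,"gripper":0.4},{"x":0,"y":0,"z":0,"wx":-0.3,"wy":0,"wz":0,"gripper":0.4},{"x":0,"y":0,"z":0,"wx":-0.3,"wy":0,"wz":0,"gripper":0.4},{"x":0,"y":0,"z":0,"wx":0,"wy":0,"wz":0,"gripper":0.4}]' 60
python3 - <<'E'
from h import *
step([*g2w(0,100),42],yawR(-6));s=ctrl.read_state();print(s['moment'],s['contact_force'])
E
```

```text
time_s: 13.15
tool_pos: [560.4, 62.1, 42.6]
tcp_rot: [-0.69, 0.143, 0.695, 0.143]
contact_force: [-8.5, 3.4, -0.7]
finger_gap: 58.3
shift units [ 0.011  0.01  -0.052] turn units [-2.706  0.099 -0.018] t 13.15 gap 58.3
[0.45054229 1.69222086 0.26780563] [-8.47683521  3.43953961 -0.66779275]
time_s: 13.95
tool_pos: [560.9, 61.8, 42.5]
tcp_rot: [-0.699, 0.092, 0.703, 0.092]
contact_force: [-6.2, 3.0, -4.0]
finger_gap: 58.1
shift units [ 0.01   0.014 -0.039] turn units [-0.61   0.087 -0.008] t 13.95 gap 58.1
[ 0.3038867   1.12383326 -0.38770921] [-6.15860903  2.97941953 -4.00755074]
```

The moment about z reversed when easing back (0.27 → -0.39), so the pawl took the load. Opening and rising.

```bash
python3 -m pendant '[{"x":0,"y":0,"z":0,"wx":0,"wy":0,"wz":0,"gripper":0.7},{"x":0,"y":0,"z":0,"wx":0,"wy":0,"wz":0,"gripper":1},{"x":0,"y":0,"z":0,"wx":0,"wy":0,"wz":0,"gripper":1},{"x":0,"y":0,"z":0,"wx":0,"wy":0,"wz":0,"gripper":1},{"x":0,"y":0,"z":0,"wx":0,"wy":0,"wz":0,"gripper":1},{"x":-0.2,"y":0,"z":0,"wx":0,"wy":0,"wz":0,"gripper":1},{"x":-0.4,"y":0,"z":0,"wx":0,"wy":0,"wz":0,"gripper":1},{"x":-0.6,"y":0,"z":0,"wx":0,"wy":0,"wz":0,"gripper":1},{"x":-0.6,"y":0,"z":0,"wx":0,"wy":0,"wz":0,"gripper":1},{"x":-0.6,"y":0,"z":0,"wx":0,"wy":0,"wz":0,"gripper":1},{"x":-0.6,"y":0,"z":0,"wx":0,"wy":0,"wz":0,"gripper":1},{"x":-0.6,"y":0,"z":0,"wx":0,"wy":0,"wz":0,"gripper":1},{"x":-0.6,"y":0,"z":0,"wx":0,"wy":0,"wz":0,"gripper":1},{"x":0,"y":0,"z":0,"wx":0,"wy":0,"wz":0,"gripper":1}]'
python3 - <<'E'
from h import *
b,E,m=grab("wrist","w4")
v=[[*g2w(100,-10-10*n),17] for n in (4,5,6)]
print(w2pix(v,E,m).round(1).tolist(),w2pix([*g2w(0,100),74],E,m))
c=w2pix([*g2w(50,20),30],E,m)[0].astype(int);print(c)
cv2.imwrite("pics/w4v.png",cv2.resize(b[40:300],None,fx=1.42,fy=1.42,interpolation=2))
E
```

```text
time_s: 15.35
tool_pos: [566.4, 61.1, 260.9]
tcp_rot: [0.704, -0.092, -0.698, -0.093]
contact_force: [1.7, 0.1, 0.8]
finger_gap: 93.2
[[390.7, 73.8], [399.1, 72.6], [407.4, 71.5]] [[277.62490412 184.61450464]]
[338 125]
```

View pics/w4v.png

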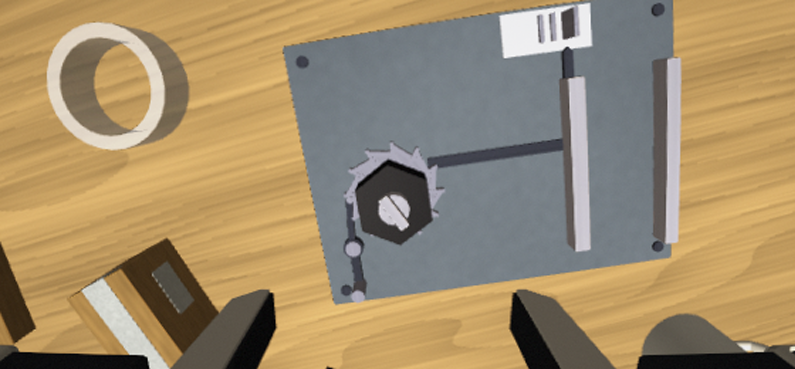

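Pointer at view (568,48), i.e. px (400,74), against a prediction of (399,73) for the fifth tooth; (391,74) would be the fourth. It stands at the tall mark and the knob is free. Now the carton: I'll move the camera over it.

```bash
python3 -c "
from h import *
step([542,295,270],yawR(18))"
```

```text
shift units [-0.243 -4.397  1.663] turn units [-6.62e+00 -8.80e-02  4.00e-03] t 15.4 gap 92.4
```

```bash
python3 -m pendant '[{"x":-0.03,"y":-0.63,"z":0.24,"wx":0,"wy":0,"wz":0,"gripper":1},{"x":-0.03,"y":-0.63,"z":0.24,"wx":0,"wy":0,"wz":0,"gripper":1},{"x":-0.03,"y":-0.63,"z":0.24,"wx":0,"wy":0,"wz":0,"gripper":1},{"x":-0.03,"y":-0.63,"z":0.24,"wx":0,"wy":0,"wz":0,"gripper":1},{"x":-0.03,"y":-0.63,"z":0.24,"wx":0,"wy":0,"wz":0,"gripper":1},{"x":-0.03,"y":-0.63,"z":0.24,"wx":-0.5,"wy":0,"wz":0,"gripper":1},{"x":-0.03,"y":-0.63,"z":0.24,"wx":-1,"wy":0,"wz":0,"gripper":1},{"x":0,"y":0,"z":0,"wx":-1,"wy":0,"wz":0,"gripper":1},{"x":0,"y":0,"z":0,"wx":-1,"wy":0,"wz":0,"gripper":1},{"x":0,"y":0,"z":0,"wx":-1,"wy":0,"wz":0,"gripper":1},{"x":0,"y":0,"z":0,"wx":-1,"wy":0,"wz":0,"gripper":1},{"x":0,"y":0,"z":0,"wx":-1,"wy":0,"wz":0,"gripper":1},{"x":0,"y":0,"z":0,"wx":-0.1,"wy":0,"wz":0,"gripper":1},{"x":0,"y":0,"z":0,"wx":0,"wy":0,"wz":0,"gripper":1}]'
cat > carton.py <<'E'
from h import *
import sys
b,E,m=grab("wrist",sys.argv[1])
hsv=cv2.cvtColor(b,cv2.COLOR_BGR2HSV)
k=((hsv[...,1]<45)&(hsv[...,2]>140)).astype(np.uint8);k[300:]=0
k=cv2.morphologyEx(k,cv2.MORPH_OPEN,np.ones((5,5)))
for c in cv2.findContours(k,0,2)[0]:
    if cv2.contourArea(c)<500: continue
    P=pix2w(c[:,0],85,E,m)[:,:2].astype(np.float32);r=cv2.minAreaRect(P)
    print("blob px",cv2.boundingRect(c),"rect c",np.round(r[0],1),"size",np.round(r[1],1),"ang",round(r[2],1),np.round(w2pix([*r[0],85],E,m)))
s=ctrl.read_state();print(s['tool_pos'].round(1),s['qpos'].round(2))
E
python3 carton.py w5
```

```text
time_s: 16.8
tool_pos: [538.2, 295.5, 263.7]
tcp_rot: [-0.703, -0.069, 0.704, -0.07]
contact_force: [0.8, -0.5, -0.1]
finger_gap: 93.1
blob px (0, 177, 53, 111) rect c [415.2 574.4] size [ 68.5 145.7] ang 88.0 [[ 25. 237.]]
blob px (429, 157, 50, 56) rect c [576.8 111.9] size [38.3 68.1] ang 71.1 [[447. 180.]]
blob px (252, 152, 25, 120) rect c [498.2 300.1] size [140.4  23.6] ang 12.5 [[265. 215.]]
blob px (294, 0, 92, 73) rect c [690.8 263.2] size [65.  87.7] ang 12.2 [[340.  37.]]
[538.3 295.5 263.9] [ 0.42  0.16  1.38 -0.    1.61  1.79]
```

The tape reads 140.4 mm long with centre (498.2, 300.1) and yaw 12.5°, so this is the carton. Before moving I'll refine the bay's position from the bar tops in the earlier wrist pictures.

```bash
python3 - <<'E'
from h import *
for n,(u0,u1,v0,v1) in {"w1":(320,460,125,265),"w4":(385,490,70,220)}.items():
    b,E,m=load(n);hsv=cv2.cvtColor(b,cv2.COLOR_BGR2HSV)
    k=((hsv[...,2]>165)&(hsv[...,1]<40)).astype(np.uint8);r=np.zeros_like(k);r[v0:v1,u0:u1]=1;k*=r
    for c in cv2.findContours(k,0,2)[0]:
        if cv2.contourArea(c)<200: continue
        P=w2g(pix2w(c[:,0],36,E,m)).astype(np.float32);q=cv2.minAreaRect(P);print(n,"bar",np.round(q[0],1),np.round(q[1],1),round(q[2],2),"px",cv2.boundingRect(c))
# trim bar direction in world, before and after
for n in("w1","w4"):
    b,E,m=load(n);hsv=cv2.cvtColor(b,cv2.COLOR_BGR2HSV)
    p=w2pix([*g2w(0,100),92],E,m)[0];k=((hsv[...,2]>125)&(hsv[...,1]<40)).astype(np.uint8);r=np.zeros_like(k);cv2.circle(r,tuple(int(v) for v in p.round()),14,1,-1);k*=r
    k=(k*(hsv[...,2]>190)).astype(np.uint8);ys,xs=np.nonzero(k);P=w2g(pix2w(np.c_[xs,ys],97,E,m)).astype(np.float32);q=cv2.minAreaRect(P);print(n,"trim",np.round(q[0],1),np.round(q[1],1),round(q[2],1),len(xs))
step([498.2,300.1,130],yawR(19.03))
E
```

```text
w1 bar [  -0.2 -140.4] [158.9  11.6] 0.01 px (415, 144, 33, 116)
w1 bar [ -0.  -19.5] [149.1  13.7] 0.26 px (327, 139, 26, 112)
w4 bar [  0.3 -59.2] [ 13.8 149.8] 89.98 px (400, 94, 16, 123)
w4 bar [ 1.000e-01 -1.404e+02] [ 11.5 159.1] 89.99 px (469, 81, 11, 131)
w1 trim [  1.2 100.4] [20.8 24.5] 78.7 261
w4 trim [  0.4 100.6] [20.7 24.7] 82.0 316
shift units [ 2.679 -0.248  0.766] turn units [-0.304  0.017 -0.004] t 16.85 gap 93.4
```

Fence centre y=-140.4, guide y=-59.2 with nominals -141 and -60, both parallel to the frame. The bay centre is therefore y≈-100.3. Going down on the carton.

```bash
python3 -m pendant '[{"x":0.45,"y":-0.05,"z":0.18,"wx":-0.3,"wy":0,"wz":0,"gripper":1},{"x":0.45,"y":-0.05,"z":0.2,"wx":0,"wy":0,"wz":0,"gripper":1},{"x":0.45,"y":-0.05,"z":0.2,"wx":0,"wy":0,"wz":0,"gripper":1},{"x":0.45,"y":-0.05,"z":0.19,"wx":0,"wy":0,"wz":0,"gripper":1},{"x":0.45,"y":-0.05,"z":0,"wx":0,"wy":0,"wz":0,"gripper":1},{"x":0.43,"y":0,"z":0,"wx":0,"wy":0,"wz":0,"gripper":1},{"x":0,"y":0,"z":0,"wx":0,"wy":0,"wz":0,"gripper":1},{"x":0,"y":0,"z":0,"wx":0,"wy":0,"wz":0,"gripper":1}]'
python3 -c "
from h import *
step([498.2,300.1,45],yawR(19.03))"
```

```text
time_s: 17.65
tool_pos: [498.1, 299.5, 130.7]
tcp_rot: [-0.703, -0.077, 0.703, -0.077]
contact_force: [-0.2, -0.4, 0.1]
finger_gap: 92.9
shift units [ 1.713 -0.011 -0.006] turn units [ 0.011  0.014 -0.003] t 17.65 gap 92.9
```

```bash
python3 -m pendant '[{"x":0.4,"y":-0.01,"z":0,"wx":0,"wy":0,"wz":0,"gripper":1},{"x":0.4,"y":0,"z":0,"wx":0,"wy":0,"wz":0,"gripper":1},{"x":0.4,"y":0,"z":0,"wx":0,"wy":0,"wz":0,"gripper":1},{"x":0.3,"y":0,"z":0,"wx":0,"wy":0,"wz":0,"gripper":1},{"x":0.2,"y":0,"z":0,"wx":0,"wy":0,"wz":0,"gripper":1},{"x":0,"y":0,"z":0,"wx":0,"wy":0,"wz":0,"gripper":1},{"x":0,"y":0,"z":0,"wx":0,"wy":0,"wz":0,"gripper":0.5},{"x":0,"y":0,"z":0,"wx":0,"wy":0,"wz":0,"gripper":0.5},{"x":0,"y":0,"z":0,"wx":0,"wy":0,"wz":0,"gripper":0.5},{"x":0,"y":0,"z":0,"wx":0,"wy":0,"wz":0,"gripper":0.5},{"x":0,"y":0,"z":0,"wx":0,"wy":0,"wz":0,"gripper":0.5},{"x":0,"y":0,"z":0,"wx":0,"wy":0,"wz":0,"gripper":0.5},{"x":0,"y":0,"z":0,"wx":0,"wy":0,"wz":0,"gripper":0.5}]' 25
python3 -c "
from h import *
step([498.2,300.1,45],yawR(19.03))"
```

```text
time_s: 18.95
tool_pos: [498.6, 300.4, 46.2]
tcp_rot: [0.703, 0.078, -0.703, 0.077]
contact_force: [-0.1, 0.7, 4.7]
finger_gap: 59.4
shift units [0.023 0.004 0.008] turn units [ 0.024 -0.011  0.003] t 18.95 gap 59.4
```

```bash
python3 -m pendant '[{"x":-0.1,"y":0,"z":0,"wx":0,"wy":0,"wz":0,"gripper":0.5},{"x":-0.3,"y":0,"z":0,"wx":0,"wy":0,"wz":0,"gripper":0.5},{"x":-0.5,"y":0,"z":0,"wx":0,"wy":0,"wz":0,"gripper":0.5},{"x":-0.5,"y":0,"z":0,"wx":0,"wy":0,"wz":0,"gripper":0.5},{"x":-0.5,"y":0,"z":0,"wx":0,"wy":0,"wz":0,"gripper":0.5},{"x":-0.5,"y":0,"z":0,"wx":0,"wy":0,"wz":0,"gripper":0.5},{"x":-0.3,"y":0,"z":0,"wx":0,"wy":0,"wz":0,"gripper":0.5},{"x":-0.1,"y":0,"z":0,"wx":0,"wy":0,"wz":0,"gripper":0.5},{"x":0,"y":0,"z":0,"wx":0,"wy":0,"wz":0,"gripper":0.5},{"x":0,"y":0,"z":0,"wx":0.5,"wy":0,"wz":0,"gripper":0.5},{"x":0,"y":0,"z":0,"wx":0.8,"wy":0,"wz":0,"gripper":0.5},{"x":0,"y":0,"z":0,"wx":0.8,"wy":0,"wz":0,"gripper":0.5},{"x":0,"y":0,"z":0,"wx":0.8,"wy":0,"wz":0,"gripper":0.5},{"x":0,"y":0,"z":0,"wx":0.8,"wy":0,"wz":0,"gripper":0.5},{"x":0,"y":0,"z":0,"wx":0.8,"wy":0,"wz":0,"gripper":0.5},{"x":0,"y":0,"z":0,"wx":0.28,"wy":0,"wz":0,"gripper":0.5},{"x":0,"y":0,"z":0,"wx":0,"wy":0,"wz":0,"gripper":0.5}]' 25
python3 -c "
from h import *
step([*g2w(0,-100.3),180],yawR(0));print(ctrl.read_state()['qpos'].round(2))"
```

```text
time_s: 20.65
tool_pos: [497.6, 299.8, 184.2]
tcp_rot: [-0.705, 0.04, 0.707, 0.04]
contact_force: [0.5, -0.2, -2.5]
finger_gap: 60.1
shift units [ 0.091  8.612 -1.832] turn units [ 0.007  0.027 -0.017] t 20.65 gap 60.1
[0.45 0.1  1.58 0.   1.46 2.14]
```

```bash
python3 -m pendant '[{"x":0,"y":0.1,"z":-0.03,"wx":0,"wy":0,"wz":0,"gripper":0.5},{"x":0,"y":0.3,"z":-0.06,"wx":0,"wy":0,"wz":0,"gripper":0.5},{"x":0,"y":0.5,"z":-0.1,"wx":0,"wy":0,"wz":0,"gripper":0.5},{"x":0,"y":0.5,"z":-0.1,"wx":0,"wy":0,"wz":0,"gripper":0.5},{"x":0,"y":0.5,"z":-0.1,"wx":0,"wy":0,"wz":0,"gripper":0.5},{"x":0,"y":0.5,"z":-0.1,"wx":0,"wy":0,"wz":0,"gripper":0.5},{"x":0,"y":0.5,"z":-0.11,"wx":0,"wy":0,"wz":0,"gripper":0.5},{"x":0,"y":0.5,"z":-0.11,"wx":0,"wy":0,"wz":0,"gripper":0.5},{"x":0,"y":0.5,"z":-0.11,"wx":0,"wy":0,"wz":0,"gripper":0.5},{"x":0,"y":0.5,"z":-0.11,"wx":0,"wy":0,"wz":0,"gripper":0.5},{"x":0,"y":0.5,"z":-0.11,"wx":0,"wy":0,"wz":0,"gripper":0.5},{"x":0,"y":0.5,"z":-0.11,"wx":0,"wy":0,"wz":0,"gripper":0.5},{"x":0,"y":0.5,"z":-0.11,"wx":0,"wy":0,"wz":0,"gripper":0.5},{"x":0,"y":0.5,"z":-0.11,"wx":0,"wy":0,"wz":0,"gripper":0.5},{"x":0,"y":0.5,"z":-0.11,"wx":0,"wy":0,"wz":0,"gripper":0.5},{"x":0,"y":0.5,"z":-0.11,"wx":0,"wy":0,"wz":0,"gripper":0.5},{"x":0,"y":0.5,"z":-0.11,"wx":0,"wy":0,"wz":0,"gripper":0.5},{"x":0,"y":0.5,"z":-0.1,"wx":0,"wy":0,"wz":0,"gripper":0.5},{"x":0,"y":0.46,"z":-0.06,"wx":0,"wy":0,"wz":0,"gripper":0.5},{"x":0,"y":0.25,"z":0,"wx":0,"wy":0,"wz":0,"gripper":0.5}]' 25
python3 -m pendant '[{"x":0,"y":0,"z":0,"wx":0,"wy":0,"wz":0,"gripper":0.5},{"x":0,"y":0,"z":0,"wx":0,"wy":0,"wz":0,"gripper":0.5},{"x":0,"y":0,"z":0,"wx":0,"wy":0,"wz":0,"gripper":0.5}]' >/dev/null
python3 - <<'E'
from h import *
step([*g2w(0,-100.3),58],yawR(0))
b,E,m=grab("wrist","w6");hsv=cv2.cvtColor(b,cv2.COLOR_BGR2HSV)
k=((hsv[...,1]<45)&(hsv[...,2]>140)).astype(np.uint8);k=cv2.morphologyEx(k,cv2.MORPH_OPEN,np.ones((5,5)))
zt=ctrl.read_state()['tool_pos'][2]-46+85
for c in cv2.findContours(k,0,2)[0]:
    if cv2.contourArea(c)<500: continue
    r=cv2.minAreaRect(w2g(pix2w(c[:,0],zt,E,m)).astype(np.float32));print(cv2.boundingRect(c),np.round(r[0],1),np.round(r[1],1),round(r[2],2))
E
```

```text
time_s: 22.65
tool_pos: [538.1, -165.6, 185.6]
tcp_rot: [-0.706, 0.041, 0.706, 0.041]
contact_force: [-0.5, -0.1, -1.5]
finger_gap: 59.9
shift units [ 2.554 -0.471  0.033] turn units [0.014 0.    0.005] t 22.95 gap 60.1
(252, 358, 49, 38) [ -44.8 -124.3] [24.2 24. ] 0.05
(487, 272, 59, 41) [   5.7 -237.1] [31.2 18.5] 63.73
(41, 151, 58, 71) [ 55.  -41.9] [30.6 18.1] 17.32
(246, 140, 62, 184) [  29.7 -124.5] [24.2 83.7] 89.99
(154, 50, 80, 39) [ 97.4 -94.2] [29.  13.2] 89.24
```

The held carton is aligned (tape at 0.0° to the gauge) but I overshot by 23.5 mm. Correcting, then descending to just above the plate.

```bash
python3 -m pendant '[{"x":0,"y":-0.24,"z":0.03,"wx":0,"wy":0,"wz":0,"gripper":0.5},{"x":0,"y":-0.24,"z":0,"wx":0,"wy":0,"wz":0,"gripper":0.5},{"x":0.2,"y":0,"z":0,"wx":0,"wy":0,"wz":0,"gripper":0.5},{"x":0.4,"y":0,"z":0,"wx":0,"wy":0,"wz":0,"gripper":0.5},{"x":0.4,"y":0,"z":0,"wx":0,"wy":0,"wz":0,"gripper":0.5},{"x":0.3,"y":0,"z":0,"wx":0,"wy":0,"wz":0,"gripper":0.5},{"x":0.2,"y":0,"z":0,"wx":0,"wy":0,"wz":0,"gripper":0.5},{"x":0.1,"y":0,"z":0,"wx":0,"wy":0,"wz":0,"gripper":0.5},{"x":0,"y":0,"z":0,"wx":0,"wy":0,"wz":0,"gripper":0.5},{"x":0,"y":0,"z":0,"wx":0,"wy":0,"wz":0,"gripper":0.5},{"x":0,"y":0,"z":0,"wx":0,"wy":0,"wz":0,"gripper":0.5}]' 25
python3 -c "
from h import *
step([*g2w(0,-100.3),58],yawR(0))"
```

```text
time_s: 24.1
tool_pos: [540.8, -139.2, 106.7]
tcp_rot: [0.707, -0.04, -0.705, -0.04]
contact_force: [0.8, 0.3, -1.9]
finger_gap: 59.7
shift units [ 0.975 -0.015  0.024] turn units [-0.001 -0.025 -0.006] t 24.1 gap 59.7
```

Carton bottom is at about 60 mm, centred to under 1 mm. Lowering slowly.

```bash
python3 -m pendant '[{"x":0.15,"y":-0.01,"z":0.02,"wx":0,"wy":0,"wz":0,"gripper":0.5},{"x":0.15,"y":0,"z":0,"wx":0,"wy":0,"wz":0,"gripper":0.5},{"x":0.15,"y":0,"z":0,"wx":0,"wy":0,"wz":0,"gripper":0.5},{"x":0.15,"y":0,"z":0,"wx":0,"wy":0,"wz":0,"gripper":0.5},{"x":0.12,"y":0,"z":0,"wx":0,"wy":0,"wz":0,"gripper":0.5},{"x":0.08,"y":0,"z":0,"wx":0,"wy":0,"wz":0,"gripper":0.5},{"x":0.06,"y":0,"z":0,"wx":0,"wy":0,"wz":0,"gripper":0.5},{"x":0.03,"y":0,"z":0,"wx":0,"wy":0,"wz":0,"gripper":0.5},{"x":0,"y":0,"z":0,"wx":0,"wy":0,"wz":0,"gripper":0.5},{"x":0,"y":0,"z":0,"wx":0,"wy":0,"wz":0,"gripper":0.5},{"x":0,"y":0,"z":0,"wx":0,"wy":0,"wz":0,"gripper":0.5}]' 25
python3 -c "
from h import *
step([*g2w(0,-100.3),58],yawR(0));print(ctrl.read_state()['contact_force'])"
```

```text
time_s: 25.2
tool_pos: [539.5, -138.4, 61.5]
tcp_rot: [0.706, -0.04, -0.706, -0.04]
contact_force: [0.0, 1.0, -2.7]
finger_gap: 59.9
shift units [ 0.07  -0.002 -0.007] turn units [-0.    -0.009 -0.002] t 25.2 gap 59.9
[ 0.00982773  1.04180239 -2.74999916]
```

```bash
python3 -m pendant '[{"x":0.02,"y":0,"z":0,"wx":0,"wy":0,"wz":0,"gripper":0.5},{"x":0.02,"y":0,"z":0,"wx":0,"wy":0,"wz":0,"gripper":0.5},{"x":0.02,"y":0,"z":0,"wx":0,"wy":0,"wz":0,"gripper":0.5},{"x":0,"y":0,"z":0,"wx":0,"wy":0,"wz":0,"gripper":0.5},{"x":0,"y":0,"z":0,"wx":0,"wy":0,"wz":0,"gripper":0.5}]' 25
python3 -m pendant '[{"x":0.01,"y":0,"z":0,"wx":0,"wy":0,"wz":0,"gripper":0.5},{"x":0,"y":0,"z":0,"wx":0,"wy":0,"wz":0,"gripper":0.5},{"x":0,"y":0,"z":0,"wx":0,"wy":0,"wz":0,"gripper":0.5}]' 25
```

```text
time_s: 25.7
tool_pos: [539.2, -138.3, 58.2]
tcp_rot: [0.706, -0.04, -0.706, -0.04]
contact_force: [-0.0, 0.2, -0.8]
finger_gap: 59.8
time_s: 26.0
tool_pos: [539.2, -138.3, 58.1]
tcp_rot: [0.706, -0.04, -0.706, -0.04]
contact_force: [-5.0, 1.1, 5.5]
finger_gap: 60.1
```

Touched down at the expected height with a light contact force. Releasing and withdrawing.

```bash
python3 -m pendant '[{"x":-0.01,"y":0,"z":0,"wx":0,"wy":0,"wz":0,"gripper":0.5},{"x":0,"y":0,"z":0,"wx":0,"wy":0,"wz":0,"gripper":0.68},{"x":0,"y":0,"z":0,"wx":0,"wy":0,"wz":0,"gripper":0.76},{"x":0,"y":0,"z":0,"wx":0,"wy":0,"wz":0,"gripper":0.9},{"x":0,"y":0,"z":0,"wx":0,"wy":0,"wz":0,"gripper":1},{"x":0,"y":0,"z":0,"wx":0,"wy":0,"wz":0,"gripper":1},{"x":0,"y":0,"z":0,"wx":0,"wy":0,"wz":0,"gripper":1},{"x":-0.2,"y":0,"z":0,"wx":0,"wy":0,"wz":0,"gripper":1},{"x":-0.4,"y":0,"z":0,"wx":0,"wy":0,"wz":0,"gripper":1},{"x":-0.5,"y":0,"z":0,"wx":0,"wy":0,"wz":0,"gripper":1},{"x":-0.5,"y":0,"z":0,"wx":0,"wy":0,"wz":0,"gripper":1},{"x":-0.5,"y":0,"z":0,"wx":0,"wy":0,"wz":0,"gripper":1},{"x":-0.5,"y":0,"z":0,"wx":0,"wy":0,"wz":0,"gripper":1},{"x":-0.5,"y":0,"z":-0.4,"wx":0,"wy":0,"wz":0,"gripper":1},{"x":-0.5,"y":0,"z":-0.4,"wx":0,"wy":0,"wz":0,"gripper":1},{"x":-0.5,"y":-0.3,"z":0,"wx":0,"wy":0,"wz":0,"gripper":1},{"x":0,"y":-0.3,"z":0,"wx":0,"wy":0,"wz":0,"gripper":1},{"x":0,"y":0,"z":0,"wx":0,"wy":0,"wz":0,"gripper":1},{"x":0,"y":0,"z":0,"wx":0,"wy":0,"wz":0,"gripper":1}]'
python3 - <<'E'
from h import *
b,E,m=grab("wrist","w7");hsv=cv2.cvtColor(b,cv2.COLOR_BGR2HSV)
k=((hsv[...,1]<45)&(hsv[...,2]>150)).astype(np.uint8)
for c in cv2.findContours(k,0,2)[0]:
    if cv2.contourArea(c)<300: continue
    for z in (97,36):
        r=cv2.minAreaRect(w2g(pix2w(c[:,0],z,E,m)).astype(np.float32));print(z,cv2.boundingRect(c),np.round(r[0],1),np.round(r[1],1),round(r[2],2))
print("tip pred n4,5,6",w2pix([[*g2w(100,-10-10*n),17] for n in(4,5,6)],E,m).round(1).tolist())
c=w2pix([*g2w(0,100),92],E,m)[0].astype(int)
b4,E4,m4=load("w4");b1,E1,m1=load("w1")
def k2(b,E,m,s=250):
    p=np.float32([w2pix([*g2w(x,100+y),97],E,m)[0] for x,y in((40,40),(40,-40),(-40,-40),(-40,40))])
    return cv2.warpPerspective(b,cv2.getPerspectiveTransform(p,np.float32([(0,0),(s,0),(s,s),(0,s)])),(s,s))
row=np.hstack([k2(b1,E1,m1),k2(b4,E4,m4),k2(b,E,m)])
v=np.vstack([cv2.resize(b[:330],(560,330)),np.zeros((10,560,3),np.uint8)]);v=np.hstack([v,np.zeros((340,190,3),np.uint8)])
cv2.imwrite("pics/final.png",np.vstack([v,row]))
E
```

```text
time_s: 27.9
tool_pos: [581.6, -112.7, 261.9]
tcp_rot: [-0.705, 0.04, 0.707, 0.04]
contact_force: [-1.0, -0.1, -0.3]
finger_gap: 92.6
97 (476, 267, 65, 23) [ -74.2 -348.2] [82.6 28.6] 89.98
36 (476, 267, 65, 23) [-110.5 -399.3] [97.8 33.9] 89.98
97 (113, 168, 64, 62) [27.6 63.1] [70.5 48. ] 36.55
36 (113, 168, 64, 62) [10.  87.6] [83.4 56.9] 36.55
97 (293, 155, 26, 124) [  -0.9 -101. ] [ 23.7 140.4] 89.91
36 (293, 155, 26, 124) [ -23.8 -106.6] [ 28.  166.2] 89.91
97 (261, 142, 12, 115) [ 19.5 -60.2] [ 11.4 125.6] 89.79
36 (261, 142, 12, 115) [  0.4 -58.3] [ 13.5 148.7] 89.79
97 (331, 138, 10, 123) [  19.2 -132.6] [134.9   9.1] 2.68
36 (331, 138, 10, 123) [   0. -144.] [159.6  10.7] 2.68
97 (223, 91, 64, 31) [116.9 -49.5] [60.9 28.2] 89.89
36 (223, 91, 64, 31) [115.7 -45.7] [72.1 33.4] 89.89
97 (548, 64, 12, 49) [ 138.4 -348.9] [47.6 12.3] 12.4
36 (548, 64, 12, 49) [ 141.1 -400.1] [56.4 14.6] 12.4
tip pred n4,5,6 [[259.4, 119.1], [267.7, 119.1], [275.9, 119.1]]
```

View pics/final.png

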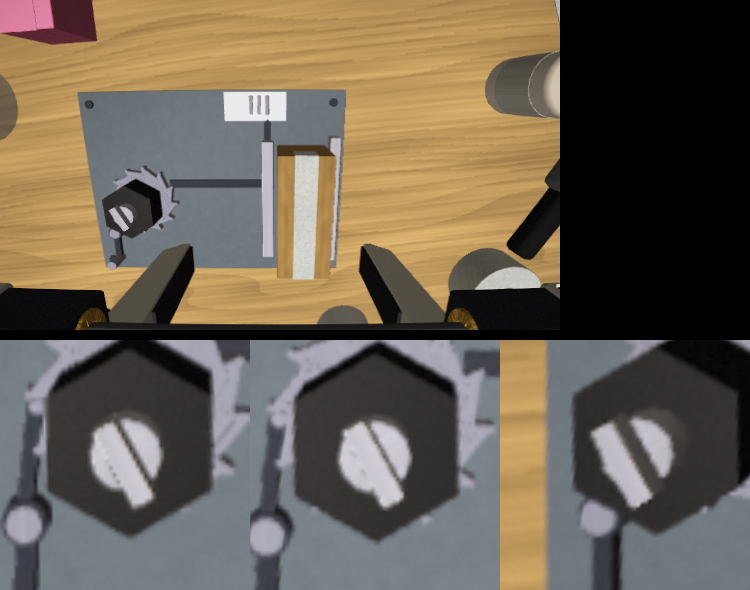

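The tape reads 140.4 mm long on the z=97 plane, so the carton sits flat on the plate. It is at gauge (-0.9, -101.0) with 0.1° yaw. The pointer tip is at px (267,121) against a predicted (267.7,119) for tooth 5. The trim bar points the same way in all three crops. Handing in.

```bash
python3 -c "
from cell import ctrl
print(ctrl.hand_in(),ctrl.read_state()['time_s'])"
```

```text
the job is handed in; nothing more can be done
the job is handed in; nothing more can be done
```

The gauge is set at the tall mark, the carton is standing in it, and I handed the job in at about 28 s of the 72 s.

**Gauge:**
- I gripped the large knob on two flats and turned it clockwise from the first tooth to the fifth, where the tall mark stands. I went a few degrees past and eased back. The moment about the knob axis reversed as I did, so the pawl had taken the load.
- The hex slipped about 10° in the jaws during the first part of the turn. I raised the grip from 45 N to 60 N and turned more slowly after that.

**Carton:** I gripped it across its 60 mm side, overshot the bay by 23 mm while still high above it, and corrected that. I then lowered it until it touched at about 8 N, let go and withdrew.

**Last checks:**
- **Pointer:** within about 2 px of where the fifth tooth puts it. The neighbouring teeth would be about 8 px away.
- **Guide:** it read gauge y -58.3 in the last picture against -59.2 before loading and -60 nominal. I put that down to the roughly 2 mm calibration.
- **Carton:** flat on the plate at gauge (-0.9, -101.0), turned 0.1°, between fence and guide.
- **Fence:** partly hidden by the carton in the last picture, so its reading there (y -144, 2.7° off) is no use. Unhidden, it read -140.4 against -141.
- **Trim knob:** the bar points the same way in the before and after pictures by eye. My automatic reading of its angle was too rough to confirm this (78.7° against 82.0°).
- **Other things on the table:** I did not measure them again at the end. I noticed no contact with any of them.

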